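# Stack the sample cassettes and key the clamp spindle into the mixer's pulley hub

## Robot

A 7-joint arm with a two-finger parallel gripper is mounted at the origin on a cart in front of the work surface, level with it; the furniture and walls round the work are solid. World frame = base frame: x ahead of the robot, y to its left, z up, the work surface at z = 0. Lengths are in mm, angles in degrees, forces in N, time in s.
With the tool pointing down it reaches from about 400 to 925 mm from the base axis. Payload 5.6 kg.
Tool frame: the origin (TCP) lies at the very end of the fingers, on their centre line; the grasp point (between the pads) lies manip.hold_point_z behind it (manip.hold_point_z is the distance from the TCP to the grasp point, in mm); z points along the fingers, y is the line along which they close (so a half turn about z gives the same grasp; the last joint's range is limited). The gripper opens to 85 mm and grips with 20 to 120 N. Pads are 22 mm wide; open, the fingers measure 114 mm over their backs; the gripper's body (76 mm by 85 mm) begins 54 mm behind the grasp point. The pads swing forward as they close: fully open they stand 13 mm farther back than shut.
Start: joints at [70.818, 26.786, -0.665, 91.828, 0.344, 61.387, -3.226], TCP at [186.948, -622.542, 231.29] pointing down, gripper open.
Joint ranges: [-144.91, 144.91], [-17.63, 115.5], [-89.93, 88.59], [15.96, 139.68], [-74.01, 254.01], [8.47, 105.57], [-167.45, 167.45]. Speed limits (degrees/s): [147.25, 147.25, 180, 180, 180, 180, 180].

## Interface

Orientations are given as [roll, pitch, yaw] about the fixed x, y, z axes, in that order (R = Rz(yaw) Ry(pitch) Rx(roll)).
In Python, from bench import status, vision, manip gives the robot as it stands. The module is installed in compiled form; this text tells all that it offers.
- The arm moves only by the tool play_rows, never from a script. Its argument "plan" is one flat list of numbers, 4 for each row, row after row: the shift along the tool's x, y, z in cm, then the turn about the tool's z in rad. A call has 1 to 20 rows; each row shifts and turns the commanded pose from where the row before left it, along the tool's axes as they then stand; what a row does not reach is not made up. A row lasts 1/12 s, in which the tool goes at most 41.7 mm and 7.16 degrees, less where a joint would pass 70% of its speed; a pose out of reach is approached as far as the arm can. A call is refused whole if a number of a shift passes 4.17 or a number of a turn 0.125, either way. A call with a gripper value outside its range is refused whole. "hand" is the finger opening in cm, from 0 to 8.54, set as the call begins (left out, the last holds). The fingers move at their own pace and stop on an object; the grip force is fixed at half the most. Time passes only in rows, so rows that do not move let the fingers close. It gives the time, the measured TCP pose, the force, the opening and the grip force at its end, in the units of the state.
- status.sense(): the state, without advancing time (a new reading comes with each control period).
- vision.get_image(name): name is "scene" or "side" or "wrist"; returns the picture (400x640x3 uint8, blue, green, red); there is no depth.
- vision.camera_model(name): a dict with "mtx" (3x3 intrinsics, pixels), "rvec" (rotation vector, rad) and "tvec" (3), from world to camera coordinates, as OpenCV has them; the wrist camera has in their place "mount" (4x4, takes a point from camera to tool coordinates, whose origin is the TCP and whose axes are the flange's). Camera axes: x right, y down, z forward; pixel columns grow to the right and rows downward; lengths in mm; the calibration is good to about 2 mm. A picture is of the moment at which its call begins: read the wrist's pose just before it. camera_model takes no time and is no camera call.
- manip.hand_in(): hands the job in; it is judged then, once.
Trained networks look in the newest picture that a camera, given by its name, has taken for a name from the list of things; names that differ only in an ending like _2 or _b are one class to them, and where a whole thing is asked for, a point or a joint stands for the part that bears it (a point fixed in the world has none). Each returns a list of dicts, best first, with "p" (0 to 1); they miss things now and then, are a little off and sometimes report something else, mostly with a low value. They report only what shows in the picture. A call takes as long as a camera call. They do not tell look-alikes from the thing itself.
- vision.boxes_of(camera, query): "box" ([left, top, width, height] in pixels, round what is visible of it).
- vision.pinpoint(camera, query): "pixel" ([column, row] in pixels: a listed point, or the origin of a listed thing).
The state is a dict: "clock": time; "qpos": joint angles; "dq": joint speeds; "effort": joint torques, N m; "tcp_pos": TCP position; "eef_rot": TCP orientation; "contact_force": force on the tool from outside, world axes, zero at the start; "moment": the same for the moment, N m; "grip_width": finger opening in mm; "finger_force": force on a finger pad.
Only numpy, scipy, OpenCV 4.12 (cv2) and the standard library are available. Lean on these libraries where they do the work, as an engineer would, in place of code of your own. Each camera call takes 0.05 s, during which the arm holds its last target. There are 200 camera calls.

## Task

Load the rotary mixer: stack the two closed sample cassettes squarely on its round carrier plate, one on top of the other and in either order, with their bores over the hub. Then take the keyed clamp spindle from its stand by the wing, pass it down through both cassettes into the pulley hub, turn it until the key slips into the keyway, and push it fully home against the ejector spring, until its flange presses on the top cassette. Finish still gripping the wing and pressing the spindle home, so that I can tighten the hub's clamp screw; leave the other things on the bench where they are.

Things in the scene. Friction and masses are not known exactly. Their poses are not given: they have to be found in the camera images.
- mixer: rotary mixer, fixed: grey base 235 x 112 x 14 mm; at one end a flat round carrier plate, 88 mm across, on a toothed pulley, its top 52 mm above the bench; at the other a white belt guard (46 mm high) with a finned motor 66 mm across, top 109 mm above the bench, 122 mm from the pulley axis. Origin on the bench under the pulley axis; x along the base to the motor, z up
- hub_mouth (a point): centre of the pulley hub's mouth, level with the carrier plate's top; axes as the mixer's, not turning with the pulley. Steel hub, 36 mm across: vertical bore 18.4 mm, two opposite keyways 7 mm wide reaching 13.5 mm from the axis. Pulley angle not reported: the keyways' line lies within 0.65 rad of this x axis, seen from above until covered. Pulley turns stiffly (0.4 N m)
- ejector (a joint): spring plunger in the hub's bore, its top 17 mm below the mouth; value 0 at rest, grows as the spindle's end pushes it down (m). It pushes back with 3 N at first touch, 7.5 N when the spindle is home (about 0.015)
- cassette_a: closed sample cassette: rectangular grey plastic box with white lid, 78 mm (x) by 54 mm (y) by 30 mm tall, with a vertical through bore of 35 mm in its centre; about 0.2 kg. Origin at the centre of its underside, z up. Best gripped across the 54 mm sides
- cassette_b: second cassette, the same as cassette_a
- spindle: steel clamp spindle, 0.25 kg, standing upright in its stand. Origin on its axis at the underside of the flange, z up. Flange 46 mm square, z 0 to 6 mm. Shaft 16 mm across, 92 mm long, rounded end, with two keys. Fully home the flange lies on the two cassettes, 60 mm above the hub mouth. Wing and keys look the same after half a turn
- spindle_wing (a point): centre of the spindle's black wing, by which it is gripped and turned: 52 mm long along x, 12 mm thick along y, 28 mm tall (18 to 46 mm above the flange's underside; centre at 32 mm). Axes as the spindle's
- spindle_key (a point): on the spindle's axis at the lower end of its two keys, 80 mm below the flange's underside, axes as the spindle's. The keys lie along +x and -x (in line with the wing), 5 mm wide, out to 12.5 mm from the axis, 40 mm tall. Below it the last 12 mm of shaft is a plain pilot. Keys not over the keyways stop on the hub's face, the flange then 80 mm above the hub mouth
- spindle_stand: stand that holds the spindle, fixed: round grey base 84 mm across with an upright tube 38 mm across, rim 100 mm above the bench, on which the flange rests; bore 27.6 mm, so the spindle is lifted straight up by 95 mm to leave it. Origin at the centre of its underside
- wash_bottle: bystander, leave alone: wash bottle with bent spout, 219 mm tall; origin at its underside
- reagent_2: bystander, leave alone: stoppered glass reagent bottle, 46 mm across, 89 mm tall, near the cassettes; origin at its underside
- petri_dish: bystander, leave alone: glass Petri dish, 95 mm across, 16 mm tall; origin at its underside
- marker: bystander, leave alone: marker pen, 139 mm, lying on the bench; origin at its underside
There are look-alikes about, which are no part of the job. Leave any red look-alike of the cassette_a alone. What is shaped like the spindle but yellow is not meant.

How it is judged:
By the outcome, as a careful person would: the job done as asked, in the order asked, and still so for the second after the job is handed in, while the arm keeps its last pose, push and grip.
It also fails if it takes over 72 s, if anything falls off the work surface, if the arm or the gripper's body presses on something with over 40 N, if the wrist force passes 120 N, or if a joint passes its speed limit or range.

## Working session

There is one attempt and no reset: what is moved stays moved. The work goes in short steps, Python scripts to look and compute and a tool call to move; the robot and the scene stay as the last step left them, time stands still between calls to the robot, and variables do not carry over. Pictures are saved under pics/ and viewed, at most 10 in all, crops included, and the job is handed in when it is done.

Besides the shell and the picture viewer there is one more tool, called after ">>>" as a command line: name --argument value ..., lists and objects as JSON in quotes. play_rows: Moves the arm, as the interface text tells. Its arguments: {"type":"object","properties":{"plan":{"type":"array","items":{"type":"number"}},"hand":{"type":"number"}},"required":["plan"]}

```bash
mkdir -p pics
cat > h.py <<'E'
import numpy as np, cv2
from scipy.spatial.transform import Rotation as R
from bench import status, vision, manip
def cam(n):
    m=vision.camera_model(n); K=np.array(m['mtx'],float)
    if 'mount' in m:
        s=status.sense(); T=np.eye(4); T[:3,:3]=R.from_euler('xyz',s['eef_rot'],degrees=True).as_matrix(); T[:3,3]=s['tcp_pos']
        W=np.linalg.inv(T@np.array(m['mount'])); return K,W[:3,:3],W[:3,3]
    return K,cv2.Rodrigues(np.array(m['rvec'],float))[0],np.array(m['tvec'],float).ravel()
def unproj(c,px,z):
    K,r,t=c; d=r.T@np.linalg.inv(K)@np.array([px[0],px[1],1.]); o=-r.T@t
    return (o+d*(z-o[2])/d[2]).round(1)
def proj(c,P):
    K,r,t=c; return cv2.projectPoints(np.array(P,float).reshape(-1,3),r,t,K,None)[0].reshape(-1,2)
E
python3 - <<'E'
from h import *
print(status.sense(), manip.hold_point_z)
a=[]
for n in ['scene','side']:
    im=vision.get_image(n); cv2.imwrite(f'pics/{n}0.png',im); c=cam(n)
    print(n,'campos',-c[1].T@c[2])
    for q,z in [('mixer',0),('hub_mouth',52),('cassette_a',0),('spindle',100),('spindle_wing',132),('spindle_stand',0),('wash_bottle',0),('reagent_2',0),('petri_dish',0)]:
        for d in vision.pinpoint(n,q):
            if d['p']>.2: print(q,round(d['p'],2),np.round(d['pixel']),unproj(c,d['pixel'],z))
E
```

```text
{'clock': 0.0, 'qpos': array([70.81933955, 26.83743527, -0.66312597, 91.88502769,  0.34488072,
       61.38672024, -3.22606803]), 'dq': array([-0.03959399, -0.06662728,  0.01713665,  0.03050595, -0.06649583,
        0.02489776, -0.09836722]), 'effort': array([-1.68873726e-04, -5.32379615e+01,  2.09743332e-02, -2.51309037e+01,
        1.13488760e-02,  7.77477049e-03, -4.15160787e-05]), 'tcp_pos': array([ 186.70677426, -621.98399155,  230.2924127 ]), 'eef_rot': array([-1.79893134e+02,  9.10957036e-03,  1.67120343e+01]), 'contact_force': array([-0.52451774, -0.55470984,  0.22868964]), 'moment': array([0.01905691, 0.04789045, 0.03540195]), 'finger_force': 0.0, 'grip_width': 85.39545949908997} 18.700000000000003
scene campos [-325.91059535  515.65606797 1162.56525084]
mixer 0.98 [298. 237.] [503.5  82.5   0. ]
hub_mouth 0.59 [292. 224.] [515.8  90.   52. ]
cassette_a 0.83 [254. 284.] [426.5 266.9   0. ]
cassette_a 0.78 [230. 240.] [602.2 256.3   0. ]
cassette_a 0.6 [250. 336.] [294.7 347.2   0. ]
spindle 0.77 [335. 195.] [507.  -52.4 100. ]
spindle 0.7 [471. 181.] [ 337.3 -420.3  100. ]
s
[... 421 characters left out ...]
] [517.4  72.5   0. ]
hub_mouth 0.58 [313. 198.] [521.2  96.9  52. ]
cassette_a 0.68 [332. 183.] [615.9 256.2   0. ]
cassette_a 0.6 [282. 182.] [403.7 289.    0. ]
cassette_a 0.59 [258. 176.] [304.1 343.7   0. ]
cassette_a 0.5 [310. 213.] [507.7  75.2   0. ]
spindle 0.61 [259. 307.] [ 335.9 -415.9  100. ]
spindle 0.57 [314. 216.] [514.1 -61.2 100. ]
spindle_wing 0.65 [315. 207.] [516.4 -53.7 132. ]
spindle_wing 0.55 [261. 303.] [ 344.7 -428.2  132. ]
spindle_stand 0.81 [314. 237.] [510.  -61.3   0. ]
wash_bottle 0.86 [378. 253.] [ 718.3 -157.3    0. ]
wash_bottle 0.5 [313. 207.] [520.5 105.4   0. ]
reagent_2 0.65 [309. 168.] [528.6 380.4  -0. ]
petri_dish 0.57 [291. 162.] [450.8 435.9   0. ]
```

Run:
```python
import cv2
a=cv2.imread('pics/scene0.png');cv2.imwrite('pics/s1.png',cv2.resize(a[140:380,160:500],(800,565),interpolation=3))
a=cv2.imread('pics/side0.png');cv2.imwrite('pics/s2.png',cv2.resize(a[130:330,220:420],(600,600),interpolation=3))
```

```text
(no output)
```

View pics/s1.png

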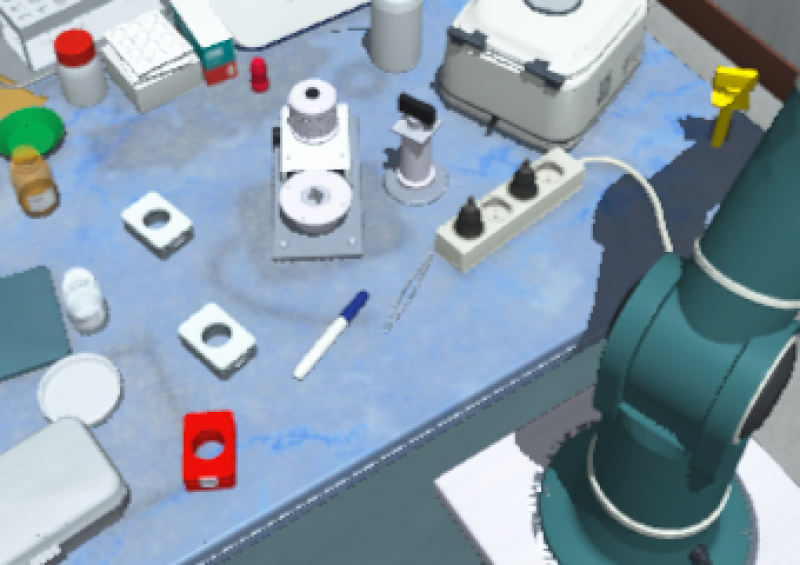

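View pics/s2.png

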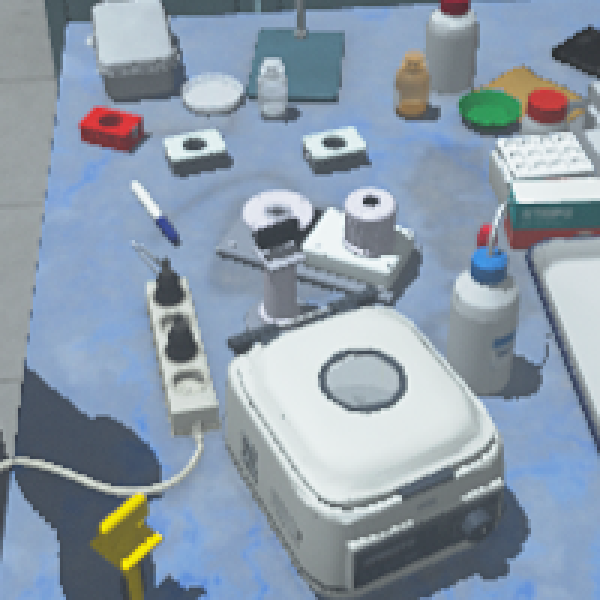

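The target scene pixels are the two white cassettes at (227,234) and (252,284), the black-wing spindle at (336,187) and the carrier plate at (294,225). I'll leave the red cassette (249,332) and the yellow spindle (471,181) alone. Next I'll go above the cassettes for a close look.

```bash
cat >> h.py <<'E'
def plan(wps,step=36,start=None,turn=.115):
    """wps: (x,y,z,yawdeg) world, tool down; prints rows"""
    s=status.sense(); p=np.array(s['tcp_pos']); yaw=np.radians(s['eef_rot'][2])
    if start is not None: p=np.array(start[:3],float); yaw=np.radians(start[3])
    out=[]
    for w in wps:
        d=np.array(w[:3],float)-p; dy=(np.radians(w[3])-yaw+np.pi)%(2*np.pi)-np.pi
        n=int(max(1,np.ceil(np.linalg.norm(d)/step),np.ceil(abs(dy)/turn)))
        for i in range(n):
            c,sn=np.cos(yaw),np.sin(yaw); e=d/n/10
            r=[c*e[0]+sn*e[1], sn*e[0]-c*e[1], -e[2], -dy/n]
            r=[round(r[0],2),round(r[1],2),round(r[2],2),round(r[3],3)]
            out.append(r); p=p+10*np.array([c*r[0]+sn*r[1],sn*r[0]-c*r[1],-r[2]]); yaw-=r[3]
    for i in range(0,len(out),20): print(len(out[i:i+20]),','.join('%g'%v for r in out[i:i+20] for v in r))
    print('end',p.round(1),np.degrees(yaw).round(1))
E
python3 - <<'E'
from h import *
print(np.array(vision.camera_model('wrist')['mount']).round(3).tolist(),cam('wrist')[0].tolist())
plan([(186,-622,380,16.7)]+[(600*np.cos(a),600*np.sin(a),380,np.degrees(a)+90) for a in np.radians([-60,-40,-20,0,15])]+[(500,260,370,110)])
E
```

```text
[[0.0, -0.953, -0.302, 76.81], [1.0, 0.0, -0.0, -0.438], [0.0, -0.302, 0.953, -142.395], [0.0, 0.0, 0.0, 1.0]] [[321.63672775470684, 0.0, 323.8721582853461], [0.0, 321.63672775470684, 206.7391251285935], [0.0, 0.0, 1.0]]
20 -0.02,-0.02,-2.97,0,-0.02,-0.02,-2.97,0,-0.02,-0.02,-2.97,0,-0.02,-0.02,-2.97,0,-0.02,-0.02,-2.97,0,2.78,-1.3,-0,-0.046,2.83,-1.17,-0,-0.046,2.88,-1.04,-0,-0.046,2.93,-0.91,-0,-0.046,2.97,-0.77,-0,-0.046,3.42,-0.61,-0,-0.058,3.45,-0.41,-0,-0.058,3.47,-0.21,-0,-0.058,3.47,-0.01,-0,-0.058,3.47,0.19,-0,-0.058,3.45,0.39,-0,-0.058,3.42,-0.61,-0,-0.059,3.45,-0.41,-0,-0.059,3.47,-0.21,-0,-0.059,3.47,-0,-0,-0.059
17 3.47,0.2,-0,-0.059,3.45,0.41,-0,-0.059,3.42,-0.6,-0,-0.058,3.45,-0.4,-0,-0.058,3.47,-0.2,-0,-0.058,3.47,0.01,-0,-0.058,3.47,0.21,-0,-0.058,3.45,0.41,-0,-0.058,3.1,-0.41,-0,-0.052,3.12,-0.24,-0,-0.052,3.13,-0.08,-0,-0.052,3.13,0.08,-0,-0.052,3.12,0.24,-0,-0.052,3.04,-1.24,0.25,-0.022,3.07,-1.18,0.25,-0.022,3.09,-1.11,0.25,-0.022,3.12,-1.04,0.25,-0.022
end [500.  260.  369.8] 110.0
```

>>> play_rows --plan '[0,0,-3,0,0,0,-3,0,0,0,-3,0,0,0,-3,0,0,0,-3,0,2.8,-1.3,0,-0.046,2.8,-1.2,0,-0.046,2.9,-1,0,-0.046,2.9,-0.9,0,-0.046,3,-0.8,0,-0.046,3.4,-0.6,0,-0.058,3.4,-0.4,0,-0.058,3.5,-0.2,0,-0.058,3.5,0,0,-0.058,3.5,0.2,0,-0.058,3.4,0.4,0,-0.058,3.4,-0.6,0,-0.059,3.4,-0.4,0,-0.059,3.5,-0.2,0,-0.059,3.5,0,0,-0.059]'

```text
clock: 2.67
tcp_pos: [531.2, -265.2, 381.4]
eef_rot: [180.0, 0.0, 63.5]
contact_force: [0.3, -0.7, 0.4]
grip_width: 85.2
finger_force: 0.0
```

>>> play_rows --plan '[3.5,0.2,0,-0.059,3.4,0.4,0,-0.059,3.4,-0.6,0,-0.058,3.4,-0.4,0,-0.058,3.5,-0.2,0,-0.058,3.5,0,0,-0.058,3.5,0.2,0,-0.058,3.4,0.4,0,-0.058,3.1,-0.4,0,-0.052,3.1,-0.2,0,-0.052,3.1,-0.1,0,-0.052,3.1,0.1,0,-0.052,3.1,0.2,0,-0.052,3,-1.2,0.25,-0.022,3.1,-1.2,0.25,-0.022,3.1,-1.1,0.25,-0.022,3.1,-1,0.25,-0.022,0,0,0,0]'

```text
clock: 4.17
tcp_pos: [496.6, 263.8, 371.7]
eef_rot: [-180.0, -0.2, 110.7]
contact_force: [0.3, -0.2, -0.3]
grip_width: 85.3
finger_force: 0.0
```

Run:
```python
from h import *
s=status.sense(); print(s['clock'],s['tcp_pos'],s['eef_rot'],s['qpos'])
c=cam('wrist'); im=vision.get_image('wrist'); cv2.imwrite('pics/w1.png',im); 
for q,z in [('cassette_a',0),('hub_mouth',52),('mixer',0),('spindle_wing',132),('reagent_2',0)]:
    for d in vision.pinpoint('wrist',q):
        if d['p']>.2: print(q,round(d['p'],2),np.round(d['pixel']),unproj(c,d['pixel'],z))
```

```text
4.1667 [496.62821862 263.75185433 371.74563281] [-1.79982118e+02 -1.66558151e-01  1.10661888e+02] [  2.95660276  17.12105171 -42.74065596  91.98988526  11.73885915
  75.52350772 -20.79712469]
cassette_a 0.8 [387. 184.] [608.9 258.5   0. ]
cassette_a 0.61 [214.  53.] [293.2 348.3   0. ]
cassette_a 0.57 [277. 129.] [412.1 278.3   0. ]
hub_mouth 0.89 [296. 270.] [514.8  85.7  52. ]
mixer 0.65 [299. 254.] [515.9  87.5   0. ]
mixer 0.53 [298. 270.] [523.7  57.3   0. ]
mixer 0.28 [388. 186.] [610.6 256.3   0. ]
spindle_wing 0.96 [255. 375.] [508.2 -57.4 132. ]
reagent_2 0.62 [296. 267.] [519.4  62.7   0. ]
reagent_2 0.59 [375.  89.] [531.8 386.1   0. ]
```

View pics/w1.png

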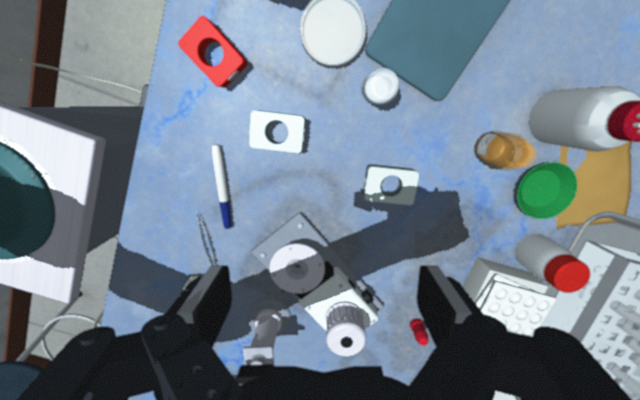

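```bash
cat >> h.py <<'E'
def cass(im,c,px,z,th=200,win=45):
    """white lid near pixel -> centre, angle of long side, size, bore centre"""
    x,y=map(int,px); x0,y0=max(x-win,0),max(y-win,0); sub=im[y0:y+win,x0:x+win]
    m=(sub.min(2)>th).astype(np.uint8)
    n,l,st,_=cv2.connectedComponentsWithStats(m); k=1+np.argmax(st[1:,4]); m=(l==k).astype(np.uint8)
    cs,h=cv2.findContours(m,cv2.RETR_CCOMP,cv2.CHAIN_APPROX_NONE); o=max(cs,key=len)
    W=np.array([unproj(c,p[0]+[x0,y0],z)[:2] for p in o],np.float32); r=cv2.minAreaRect(W)
    a=r[2] if r[1][0]>r[1][1] else r[2]+90
    hs=[q for q,hh in zip(cs,h[0]) if hh[3]>=0]; bore=None
    if hs:
        q=max(hs,key=cv2.contourArea); B=np.array([unproj(c,p[0]+[x0,y0],z)[:2] for p in q],np.float32); bore=cv2.minEnclosingCircle(B)
    return r[0],a,r[1],bore
E
python3 - <<'E'
from h import *
c=cam('wrist'); im=cv2.imread('pics/w1.png')
for px in [(278,131),(391,185)]:
  for th in (170,200,225): print(th,cass(im,c,px,30,th,38))
print('motor',unproj(c,(347,342),109),'hub',unproj(c,(296,269),52))
a=cv2.resize(im[225:315,245:345],(667,600),interpolation=cv2.INTER_CUBIC); cv2.imwrite('pics/w1c.png',a)
E
```

```text
170 ((421.46563720703125, 268.8522033691406), 12.352848052978516, (81.57030487060547, 55.68666076660156), ((422.96502685546875, 269.4832458496094), 18.51817512512207))
200 ((422.6980895996094, 269.32568359375), 13.265608787536621, (78.35256958007812, 53.15495681762695), ((422.6385192871094, 269.1450500488281), 19.12205696105957))
225 ((422.671875, 269.35504150390625), 12.99461841583252, (76.18241882324219, 51.53782272338867), ((422.89300537109375, 269.2768859863281), 19.794355392456055))
170 ((612.0770263671875, 259.3006896972656), 19.33477020263672, (80.93437957763672, 42.52489471435547), None)
200 ((611.9481201171875, 259.5773620605469), 19.798906326293945, (78.1539077758789, 39.38180160522461), None)
225 ((612.7247924804688, 256.5947570800781), 13.945695877075195, (75.53672790527344, 39.854026794433594), None)
motor [626.2  17.1 109. ] hub [519.4  77.6  52. ]
```

View pics/w1c.png

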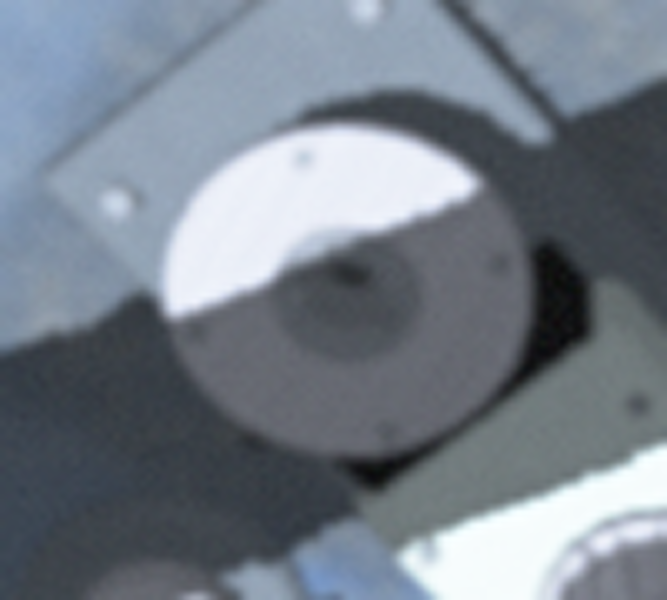

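Run:
```python
from h import *
plan([(518,82,210,13)])
```

```text
15 -1.12,-0.3,1.07,0.113,-1.15,-0.17,1.07,0.113,-1.16,-0.04,1.07,0.113,-1.16,0.09,1.07,0.113,-1.14,0.22,1.07,0.113,-1.11,0.35,1.07,0.113,-1.06,0.47,1.07,0.113,-1,0.59,1.07,0.113,-0.93,0.7,1.07,0.113,-0.85,0.8,1.07,0.113,-0.75,0.89,1.07,0.113,-0.65,0.97,1.07,0.113,-0.53,1.03,1.07,0.113,-0.41,1.09,1.07,0.113,-0.29,1.13,1.07,0.113
end [518.   81.9 210.6] 12.7
```

>>> play_rows --plan '[-1.1,-0.3,1.1,0.113,-1.15,-0.2,1.1,0.113,-1.2,0,1.1,0.113,-1.2,0.1,1.1,0.113,-1.1,0.2,1.1,0.113,-1.1,0.35,1.1,0.113,-1.1,0.5,1.1,0.113,-1,0.6,1.1,0.113,-0.9,0.7,1.1,0.113,-0.85,0.8,1.1,0.113,-0.75,0.9,1.1,0.113,-0.65,1,1.1,0.113,-0.5,1,1,0.113,-0.4,1.1,1,0.113,-0.3,1.1,1,0.113,0,0,0,0,0,0,0,0]'

```text
clock: 5.88
tcp_pos: [518.3, 82.3, 209.0]
eef_rot: [180.0, 0.1, 12.9]
contact_force: [-0.4, -0.2, 0.1]
grip_width: 85.4
finger_force: 0.0
```

Run:
```python
from h import *
s=status.sense(); print(s['clock'],s['tcp_pos'],s['eef_rot'],s['qpos'])
c=cam('wrist'); im=vision.get_image('wrist'); cv2.imwrite('pics/w2.png',im); 
for q,z in [('hub_mouth',52),('mixer',0),('spindle_wing',132),('spindle_stand',0)]:
    for d in vision.pinpoint('wrist',q):
        if d['p']>.2: print(q,round(d['p'],2),np.round(d['pixel']),unproj(c,d['pixel'],z))
```

```text
5.8833 [518.33261407  82.2930602  208.99039664] [1.79999026e+02 5.66933775e-02 1.29024045e+01] [  4.77202505  18.02695615 -20.82281339 109.4431148    7.81863575
  53.94999888 -96.83432822]
hub_mouth 0.98 [320. 192.] [514.5  85.8  52. ]
mixer 0.95 [320. 178.] [516.   86.2   0. ]
spindle_wing 0.94 [496. 270.] [505.5 -54.8 132. ]
spindle_wing 0.61 [167.  54.] [600.7 202.  132. ]
spindle_stand 0.67 [438. 211.] [508.7 -54.6   0. ]
```

View pics/w2.png

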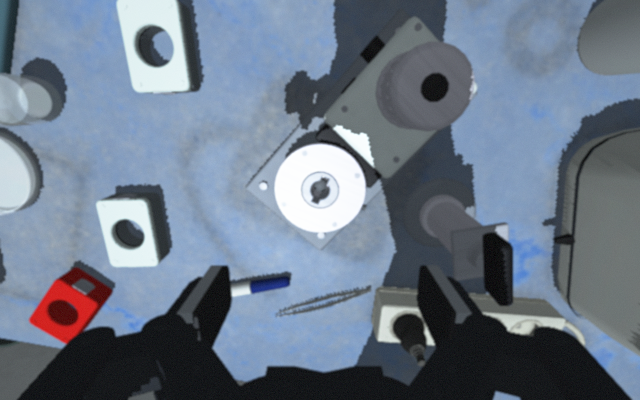

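Run:
```python
from h import *
c=cam('wrist'); im=cv2.imread('pics/w2.png')
# plate ellipse
g=im.min(2); m=(g>215).astype(np.uint8); 
n,l,st,_=cv2.connectedComponentsWithStats(m); k=l[170,300]; o=max(cv2.findContours((l==k).astype(np.uint8),0,1)[0],key=len)
W=np.array([unproj(c,p[0],52)[:2] for p in cv2.convexHull(o)],np.float32); print('plate',cv2.minEnclosingCircle(W),st[k])
# hub keyway: rectify
sc=10; N=500; H=cv2.getPerspectiveTransform; cx,cy=514.5,85.8
P=[(cx-25,cy-25,52),(cx+25,cy-25,52),(cx+25,cy+25,52),(cx-25,cy+25,52)]
M=H(proj(c,P).astype(np.float32),np.float32([[0,N],[N,N],[N,0],[0,0]])) 
r=cv2.warpPerspective(im,M,(N,N),flags=cv2.INTER_CUBIC)  # x right, y up
P=[(505-40,-55-40,146),(505+40,-55-40,146),(505+40,-55+40,146),(505-40,-55+40,146)]
M=H(proj(c,P).astype(np.float32),np.float32([[0,300],[300,300],[300,0],[0,0]])) 
w=cv2.warpPerspective(im,M,(300,300)); 
d=np.zeros((500,800,3),np.uint8); d[:,:500]=r; d[:300,500:]=w; cv2.imwrite('pics/hubrect.png',d)
for px,win in [((129,232),45),((158,46),55)]:
  for th in (190,210): print(th,cass(im,c,px,30,th,win))
print('motor',unproj(c,(436,87),109), 'wing ends',unproj(c,(496,235),146),unproj(c,(500,300),146))
```

```text
plate ((513.6071166992188, 87.90602111816406), 46.21436309814453) [ 275  145   90   93 5624]
190 ((415.7678527832031, 279.006591796875), 13.997171401977539, (76.95045471191406, 52.71864700317383), ((415.65032958984375, 278.9429016113281), 19.474111557006836))
210 ((415.9242858886719, 279.0019836425781), 14.223335266113281, (75.23365020751953, 51.50320816040039), ((415.7296142578125, 279.3406066894531), 20.088764190673828))
190 ((607.2582397460938, 264.1583251953125), 14.821643829345703, (76.43357849121094, 52.51706314086914), ((608.4412231445312, 264.64593505859375), 19.198957443237305))
210 ((607.8650512695312, 264.23370361328125), 14.676419258117676, (75.08189392089844, 51.491851806640625), ((608.6392211914062, 264.6982116699219), 19.867712020874023))
motor [623.1  27.1 109. ] wing ends [536.5 -33.4 146. ] [488.5 -56.1 146. ]
```

View pics/hubrect.png

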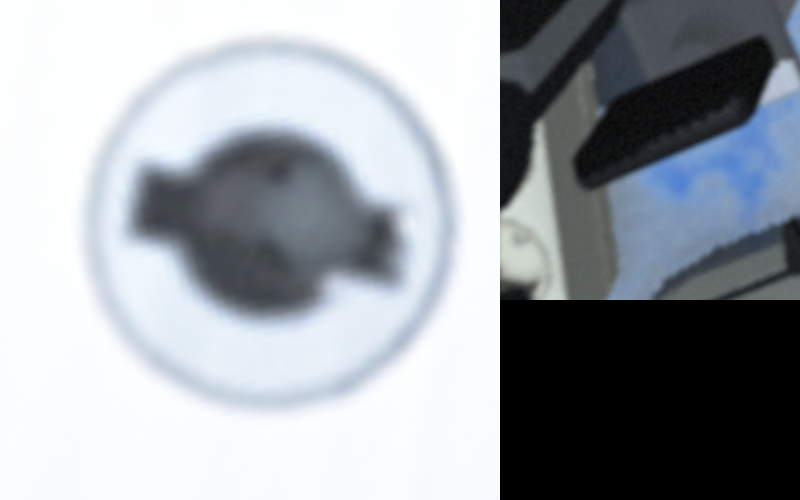

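Run:
```python
from h import *
plan([(416,279,150,14.2)])
```

```text
7 -0.8,-3.04,0.86,-0.003,-0.79,-3.04,0.86,-0.003,-0.78,-3.05,0.86,-0.003,-0.77,-3.05,0.86,-0.003,-0.76,-3.05,0.86,-0.003,-0.76,-3.05,0.86,-0.003,-0.75,-3.06,0.86,-0.003
end [416.1 279.  149.7] 14.2
```

>>> play_rows --plan '[-0.8,-3,0.9,0,-0.8,-3,0.9,0,-0.8,-3.1,0.9,-0.01,-0.8,-3.1,0.9,-0.01,-0.8,-3.1,0.8,0,-0.8,-3.1,0.8,0,-0.7,-3.1,0.8,0,0,0,0,0,0,0,0,0,0,0,0,0]'

```text
clock: 6.97
tcp_pos: [414.9, 279.7, 149.5]
eef_rot: [180.0, -0.0, 14.1]
contact_force: [1.0, 0.3, 0.4]
grip_width: 85.2
finger_force: 0.0
```

Run:
```python
from h import *
s=status.sense(); print(s['clock'],s['tcp_pos'],s['eef_rot'])
c=cam('wrist'); im=vision.get_image('wrist'); cv2.imwrite('pics/w3.png',im)
px=proj(c,[(416,279,30)])[0]; print(px)
for th in (180,200): r=cass(im,c,px,30,th,110); print(th,r)
print(proj(c,[r[0]+(30,)]))
plan([(*r[0],60,r[1]),(*r[0],5,r[1])],step=25)
```

```text
6.9667 [414.9418281  279.70764394 149.51488534] [ 1.79986944e+02 -2.67998216e-02  1.40795694e+01]
[325.56234906 198.92400777]
180 ((415.46875, 277.61700439453125), 13.883281707763672, (77.84652709960938, 55.631996154785156), ((415.8983154296875, 277.0951232910156), 18.466472625732422))
200 ((415.60577392578125, 277.0767517089844), 14.036757469177246, (77.70841217041016, 53.64888000488281), ((415.8187561035156, 277.0779724121094), 18.601749420166016))
[[327.64629104 199.88730896]]
7 -0.01,0.05,2.24,-0,-0.01,0.05,2.24,-0,-0.01,0.05,2.24,-0,-0.01,0.05,2.24,-0,0,0,1.83,-0,0,0,1.83,-0,0,0,1.83,-0
end [415.5 277.1   5.1] 14.0
```

>>> play_rows --plan '[0.1,0.15,2.3,0,0.05,0.12,2.3,0,0,0,2.3,0,0,0,2.3,0,0,0,1.9,0,0,0,1.9,0,0,0,1.4,0,0,0,0,0]'

```text
clock: 7.68
tcp_pos: [416.4, 275.0, 3.1]
eef_rot: [179.9, 0.2, 13.9]
contact_force: [0.1, -0.5, -0.1]
grip_width: 85.2
finger_force: 0.0
```

>>> play_rows --plan '[0,0,0,0,0,0,0,0,0,0,0,0,0,0,0,0,0,0,0,0,0,0,0,0]' --hand 4.8

```text
clock: 8.18
tcp_pos: [417.9, 277.7, 6.7]
eef_rot: [-180.0, -0.1, 14.0]
contact_force: [-0.6, -0.6, 6.7]
grip_width: 52.7
finger_force: 64.3
```

Run:
```python
from h import *
plan([(417.5,277.5,60,14),(517.5,88,100,14),(517.5,88,65,14)],step=33)
```

```text
11 -0.02,0,-2.66,-0,-0.02,0,-2.66,-0,0.73,2.97,-0.57,-0,0.73,2.97,-0.57,-0,0.73,2.97,-0.57,-0,0.73,2.97,-0.57,-0,0.73,2.97,-0.57,-0,0.73,2.97,-0.57,-0,0.73,2.97,-0.57,-0,0,0.01,1.74,-0,0,0.01,1.74,-0
end [517.4  88.   65. ] 14.0
```

>>> play_rows --plan '[0,0,-1.5,0,0,0,-2.5,0,0,0,-2.5,0,0.7,2.9,-0.8,0,0.7,2.9,-0.8,0,0.7,2.9,-0.6,0,0.7,2.9,-0.4,0,0.7,2.9,-0.3,0,0.7,2.9,0,0,0.6,2,0,0,0.3,1.3,0,0,0,0,0,0,0,0,0,0]'

```text
clock: 9.27
tcp_pos: [516.3, 88.2, 99.4]
eef_rot: [-180.0, 0.0, 13.9]
contact_force: [-0.9, 0.8, -3.1]
grip_width: 52.7
finger_force: 63.8
```

Run:
```python
from h import *
s=status.sense(); print(s['clock'],s['tcp_pos'],s['eef_rot'],s['contact_force'])
plan([(517.5,88,70,14),(517.5,88,59,14)],step=15)
```

```text
9.2667 [516.29337757  88.24137857  99.39420359] [-1.79998571e+02  4.22074487e-03  1.39107863e+01] [-0.91238481  0.79460998 -3.14999769]
3 0.06,0.03,1.47,-0.001,0.06,0.03,1.47,-0.001,-0.01,-0.01,1.1,0
end [517.5  88.   59. ] 14.0
```

>>> play_rows --plan '[0.1,0,1.2,0,0,0,1.2,0,0,0,0.9,0,0,0,0.5,0,0,0,0.3,0,0,0,0,0,0,0,0,0]'

```text
clock: 9.85
tcp_pos: [516.2, 89.9, 58.7]
eef_rot: [180.0, 0.1, 14.1]
contact_force: [-6.3, -1.2, 11.8]
grip_width: 52.8
finger_force: 65.5
```

>>> play_rows --plan '[0,0,0,0,0,0,0,0,0,0,0,0,0,0,0,0,0,0,-1.5,0,0,0,-3,0,0,0,-3,0,0,0,-3,0,0,0,-2.5,0,0,0,-1,0,0,0,0,0,0,0,0,0]' --hand 8.5

```text
clock: 10.85
tcp_pos: [517.2, 88.9, 197.7]
eef_rot: [180.0, 0.0, 14.0]
contact_force: [-0.1, 0.6, 0.2]
grip_width: 85.0
finger_force: 0.0
```

Run:
```python
from h import *
s=status.sense(); print(s['clock'],s['tcp_pos'],s['eef_rot'])
c=cam('wrist'); im=vision.get_image('wrist'); cv2.imwrite('pics/w4.png',im)
px=proj(c,[(516.5,88,82)])[0]; print(px)
for th in (180,200,220): print(th,cass(im,c,px,82,th,100))
for px,win in [(proj(c,[(607,262,30)])[0],60)]:
  for th in (190,210): print(px,cass(im,c,px,30,th,win))
x,y=map(int,proj(c,[(516.5,88,82)])[0])
cv2.imwrite('pics/w4c.png',cv2.resize(im[y-70:y+70,x-90:x+90],(771,600),interpolation=2))
```

```text
10.85 [517.16389454  88.90625206 197.73901073] [1.79983076e+02 1.36659876e-02 1.40072460e+01]
[325.30175019 202.05285721]
180 ((515.0089111328125, 86.96461486816406), 104.03701400756836, (78.96963500976562, 80.06095123291016), ((514.1378784179688, 89.94823455810547), 18.36081886291504))
200 ((515.1521606445312, 86.67538452148438), 103.9480504989624, (77.2434310913086, 79.06649017333984), ((514.1849365234375, 89.99290466308594), 18.52513313293457))
220 ((514.7735595703125, 86.55587768554688), 104.03634834289551, (76.42298889160156, 77.73265838623047), ((514.0723876953125, 89.92435455322266), 18.865976333618164))
[156.42306461  41.79118169] ((604.291015625, 260.6920471191406), 14.649889945983887, (69.89006805419922, 53.379302978515625), ((607.9500732421875, 261.8028564453125), 18.708534240722656))
[156.42306461  41.79118169] ((604.2904663085938, 260.6982727050781), 14.65672779083252, (69.89370727539062, 52.57173538208008), ((607.7330932617188, 261.6297302246094), 19.065120697021484))
```

View pics/w4c.png

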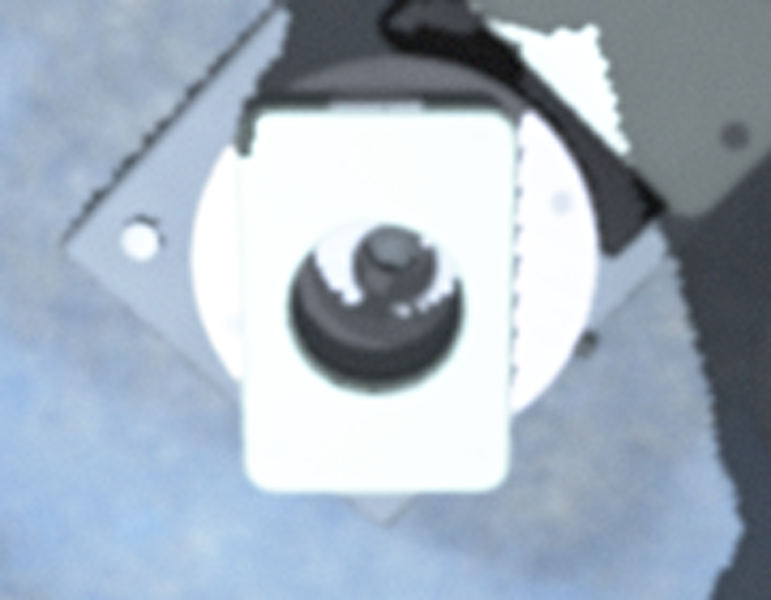

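Run:
```python
from h import *
c=cam('wrist')
f=lambda x,y:(235+x/4.283,132+y/4.283)
print('hub',unproj(c,f(395,268),52),'plate LR',unproj(c,f(192,258),52),unproj(c,f(600,258),52),'bore',unproj(c,f(378,307),82))
print('B look'); plan([(606,262,150,14.5)])
```

```text
hub [514.6  85.7  52. ] plate LR [506.2 128.7  52. ] [527.5  43.3  52. ] bore [514.2  89.3  82. ]
B look
6 2.14,-2.44,0.78,-0.001,2.15,-2.44,0.78,-0.001,2.15,-2.44,0.78,-0.001,2.15,-2.43,0.78,-0.001,2.15,-2.43,0.78,-0.001,2.16,-2.43,0.78,-0.001
end [605.9 262.  150.1] 14.4
```

>>> play_rows --plan '[0,0,2,0,0,0,3,0,0,0,3,0,0,0,2.8,0,0,0,2,0,0,0,0.9,0,0,0,0,0]'

```text
clock: 11.48
tcp_pos: [514.7, 88.8, 57.8]
eef_rot: [-179.9, 0.4, 14.1]
contact_force: [-0.4, -0.3, -0.3]
grip_width: 84.7
finger_force: 0.0
```

>>> play_rows --plan '[0,0,0,0,0,0,0,0,0,0,0,0,0,0,0,0,0,0,0,0,0,0,-0.4,0,0,0.2,0,0,0,0.2,0,0,0,0,0,0,0,0,0.2,0,0,0,0.2,0,0,0,0.1,0,0,0,0,0]' --hand 4.8

```text
clock: 12.57
tcp_pos: [518.4, 84.9, 62.7]
eef_rot: [179.9, 0.0, 14.0]
contact_force: [-8.4, -3.3, 26.1]
grip_width: 52.5
finger_force: 66.5
```

>>> play_rows --plan '[0,0,0,0,0,0,0,0,0,0,0,0,0,0,0,0,0,0,-1.5,0,0,0,-3,0,0,0,-3,0,0,0,-3,0,0,0,-2.5,0,0,0,-1,0,0,0,0,0,0,0,0,0]' --hand 8.5

```text
clock: 13.57
tcp_pos: [518.1, 85.0, 199.6]
eef_rot: [180.0, 0.0, 14.0]
contact_force: [-0.3, -1.3, -1.2]
grip_width: 85.3
finger_force: 0.0
```

Run:
```python
from h import *
s=status.sense(); print(s['clock'],s['tcp_pos'],s['eef_rot'])
c=cam('wrist'); im=vision.get_image('wrist'); cv2.imwrite('pics/w5.png',im)
px=proj(c,[(516.5,88,82)])[0]
print(cass(im,c,px,82,200,100)[3],[(d['p'],unproj(c,d['pixel'],52)) for d in vision.pinpoint('wrist','hub_mouth')][:2])
plan([(606,262,150,14.5)])
```

```text
13.5667 [518.08232029  85.02564062 199.61628108] [1.79987739e+02 2.70780363e-02 1.40056782e+01]
((514.7507934570312, 84.60122680664062), 18.68783187866211) [(0.66, array([518.1,  85.8,  52. ]))]
6 2.15,-2.51,0.81,-0.001,2.15,-2.5,0.81,-0.001,2.16,-2.5,0.81,-0.001,2.16,-2.5,0.81,-0.001,2.16,-2.5,0.81,-0.001,2.16,-2.49,0.81,-0.001
end [606.  262.  149.8] 14.4
```

>>> play_rows --plan '[2.1,-2.5,0.8,0,2.2,-2.5,0.8,0,2.2,-2.5,0.8,0,2.2,-2.5,0.8,0,2.1,-2.5,0.8,-0.005,2.1,-2.5,0.8,-0.005,0,0,0,0,0,0,0,0,0,0,0,0]'

```text
clock: 14.42
tcp_pos: [606.0, 261.2, 150.2]
eef_rot: [179.9, 0.2, 14.6]
contact_force: [0.5, 0.2, 0.5]
grip_width: 85.1
finger_force: 0.0
```

Run:
```python
from h import *
s=status.sense(); print(s['clock'],s['tcp_pos'],s['eef_rot'])
c=cam('wrist'); im=vision.get_image('wrist'); cv2.imwrite('pics/w6.png',im)
px=proj(c,[(606,262,30)])[0]
for th in (180,200): r=cass(im,c,px,30,th,110); print(th,r)
x,y=r[0]
plan([(x,y,60,r[1]),(x,y,5,r[1])],step=25)
```

```text
14.4167 [605.97065197 261.2292845  150.20299967] [179.93885199   0.20793349  14.60464327]
180 ((602.8385009765625, 274.1361389160156), 14.620866775512695, (103.26579284667969, 80.59832000732422), ((608.2672729492188, 261.9601745605469), 18.16809844970703))
200 ((608.07470703125, 262.2538146972656), 15.191803932189941, (78.38704681396484, 54.12238311767578), ((608.2396850585938, 261.95989990234375), 18.463115692138672))
7 0.05,-0.03,2.27,-0.003,0.05,-0.03,2.27,-0.003,0.05,-0.03,2.27,-0.003,0.05,-0.03,2.27,-0.003,0,-0,1.84,0,0,-0,1.84,0,0,-0,1.84,0
end [608.1 262.2   5. ] 15.2
```

>>> play_rows --plan '[0.1,0,2.3,0,0.1,-0.05,2.3,-0.005,0,0,2.3,0,0,0,2.3,0,0,0,1.9,0,0,0,1.9,0,0,0,1.3,0,0,0,0,0]'

```text
clock: 15.13
tcp_pos: [607.2, 260.5, 6.5]
eef_rot: [179.9, 0.3, 14.8]
contact_force: [-0.6, -1.4, -0.1]
grip_width: 85.2
finger_force: 0.0
```

>>> play_rows --plan '[0,0,0,0,0,0,0,0,0,0,0,0,0,0,0,0,0,0,0,0,0,0,0,0,0,0,0,0]' --hand 4.8

```text
clock: 15.72
tcp_pos: [610.1, 263.6, 11.3]
eef_rot: [-180.0, -0.2, 14.9]
contact_force: [-1.3, -0.9, 7.2]
grip_width: 52.4
finger_force: 65.4
```

Run:
```python
from h import *
s=status.sense(); print(s['clock'],s['tcp_pos'],s['eef_rot'],s['contact_force'])
plan([(608,262,60,14.5),(517,86,130,14)],step=33)
```

```text
15.7167 [610.12298311 263.55949785  11.2646071 ] [-1.79994385e+02 -1.76395908e-01  1.48735604e+01] [-1.26240122 -0.872509    7.17791593]
9 -0.12,0.05,-2.44,0.003,-0.12,0.05,-2.44,0.003,-1.89,2.11,-1,0.001,-1.89,2.11,-1,0.001,-1.89,2.11,-1,0.001,-1.88,2.11,-1,0.001,-1.88,2.11,-1,0.001,-1.88,2.12,-1,0.001,-1.88,2.12,-1,0.001
end [517.   86.  130.1] 14.1
```

>>> play_rows --plan '[0,0,-1.5,0,0,0,-2.5,0,-1,1.2,-2,0.005,-1.9,2.1,-1.5,0.005,-1.9,2.1,-1.5,0.005,-1.9,2.1,-1,0,-1.9,2.1,-1,0,-1.9,2.1,-0.7,0,-1.9,2.1,-0.3,0,-0.9,1.2,0,0,0,0,0,0,0,0,0,0,0,0,0,0]'

```text
clock: 16.8
tcp_pos: [517.1, 86.0, 129.9]
eef_rot: [-180.0, -0.1, 14.1]
contact_force: [-0.5, 0.6, -2.5]
grip_width: 52.7
finger_force: 64.4
```

Run:
```python
from h import *
s=status.sense(); print(s['clock'],s['tcp_pos'],s['eef_rot'],s['contact_force'])
plan([(517.4,86,100,14),(517.4,86,93,14)],step=12)
```

```text
16.8 [517.1340039   86.01273345 129.93994315] [-1.79974066e+02 -7.79924282e-02  1.40601855e+01] [-0.51836208  0.59294127 -2.47941601]
4 0.01,0,1,0,0.01,0,1,0,0.01,0,1,0,-0,0.01,0.69,0.001
end [517.4  86.   93. ] 14.0
```

>>> play_rows --plan '[0,0,1.2,0,0,0,1,0,0,0,0.6,0,0,0,0.4,0,0,0,0.3,0,0,0,0,0,0,0,0,0]'

```text
clock: 17.38
tcp_pos: [516.8, 85.4, 94.0]
eef_rot: [-180.0, 0.0, 14.0]
contact_force: [-0.8, 0.0, -1.8]
grip_width: 52.8
finger_force: 64.4
```

>>> play_rows --plan '[0,0,0.15,0,0,0,0.15,0,0,0,0.15,0,0,0,0,0]'

```text
clock: 17.72
tcp_pos: [517.2, 85.3, 93.1]
eef_rot: [179.9, -0.0, 14.0]
contact_force: [-10.5, -1.6, 28.6]
grip_width: 52.6
finger_force: 67.9
```

>>> play_rows --plan '[0,0,-0.15,0,0,0,0,0]'

```text
clock: 17.88
tcp_pos: [517.2, 85.3, 93.2]
eef_rot: [180.0, -0.1, 14.0]
contact_force: [-5.5, -0.2, 14.1]
grip_width: 52.9
finger_force: 66.4
```

>>> play_rows --plan '[0,0,0,0,0,0,0,0,0,0,0,0,0,0,0,0,0,0,-1.5,0,0,0,-3,0,0,0,-3,0,0,0,-3,0,0,0,-2,0,0,0,-1,0,0,0,0,0,0,0,0,0]' --hand 8.5

```text
clock: 18.88
tcp_pos: [516.4, 84.8, 225.6]
eef_rot: [180.0, 0.0, 14.0]
contact_force: [-0.4, 0.1, -0.9]
grip_width: 84.8
finger_force: 0.0
```

Run:
```python
from h import *
s=status.sense(); print(s['clock'],s['tcp_pos'],s['eef_rot'])
c=cam('wrist'); im=vision.get_image('wrist'); cv2.imwrite('pics/w7.png',im)
px=proj(c,[(516,86,112)])[0]
print(cass(im,c,px,112,200,130))
print([(d['p'],d['pixel'],unproj(c,d['pixel'],132)) for d in vision.pinpoint('wrist','spindle_wing')][:2])
x,y=map(int,px)
cv2.imwrite('pics/w7c.png',cv2.resize(im[y-85:y+85,x-100:x+100],(706,600),interpolation=2)); print(x,y)
plan([(506,-56,235,23)])
```

```text
18.8833 [516.44358113  84.80089475 225.59944664] [1.79988303e+02 3.07446733e-02 1.40077664e+01]
((514.8358154296875, 88.0934066772461), 6.492429256439209, (81.40022277832031, 71.58251190185547), ((515.4200439453125, 85.6812744140625), 18.733922958374023))
[(0.66, [488.0, 261.1], array([505.6, -55. , 132. ]))]
322 201
4 -1.09,3.35,-0.26,-0.039,-1.22,3.31,-0.26,-0.039,-1.35,3.26,-0.26,-0.039,-1.47,3.2,-0.26,-0.039
end [505.9 -55.9 234.9] 23.0
```

View pics/w7c.png

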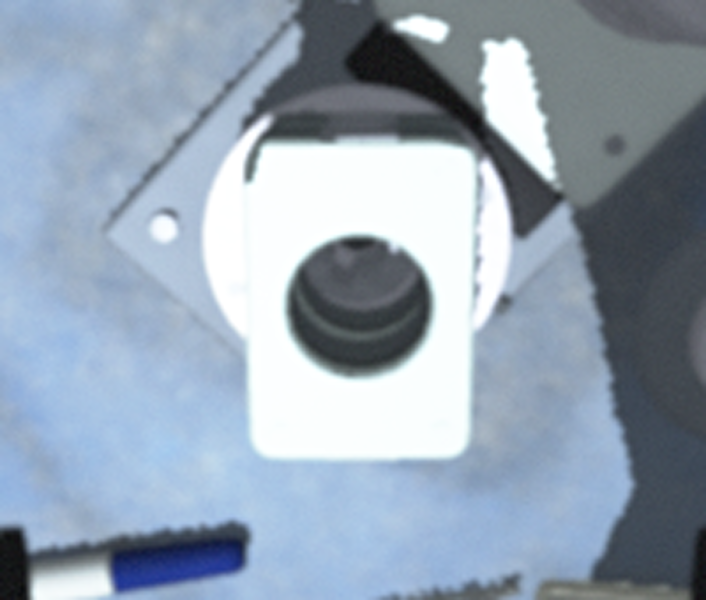

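>>> play_rows --plan '[-1.1,3.3,-0.3,-0.039,-1.2,3.3,-0.3,-0.039,-1.3,3.2,-0.2,-0.039,-1.5,3.2,-0.2,-0.039,0,0,0,0,0,0,0,0,0,0,0,0]'

```text
clock: 19.57
tcp_pos: [506.3, -53.7, 235.1]
eef_rot: [-179.9, 0.1, 23.0]
contact_force: [-0.2, -0.3, 0.5]
grip_width: 85.1
finger_force: 0.0
```

Run:
```python
from h import *
s=status.sense(); print(s['clock'],s['tcp_pos'],s['eef_rot'],s['qpos'])
c=cam('wrist'); im=vision.get_image('wrist'); cv2.imwrite('pics/w8.png',im)
print([(d['p'],d['pixel'],unproj(c,d['pixel'],132)) for d in vision.pinpoint('wrist','spindle_wing')][:2])
x,y=map(int,proj(c,[(506,-56,146)])[0]); print(x,y)
cv2.imwrite('pics/w8c.png',cv2.resize(im[y-85:y+85,x-100:x+100],(706,600),interpolation=2))
g=im.max(2)[y-70:y+50,x-70:x+70]; 
for th in (30,45):
    n,l,st,ce=cv2.connectedComponentsWithStats((g<th).astype(np.uint8))
    for k in range(1,n):
        if st[k,4]>300:
            o=max(cv2.findContours((l==k).astype(np.uint8),0,1)[0],key=len).reshape(-1,2)+[x-70,y-70]
            r=cv2.minAreaRect(np.array([unproj(c,p,146)[:2] for p in o],np.float32)); print(th,st[k],r)
```

```text
19.5667 [506.28628398 -53.70479212 235.05067582] [-1.79894684e+02  9.04801217e-02  2.29536554e+01] [ 24.24080996  15.30554413 -25.54991562 109.68273407   7.74330853
  56.81323171 -71.83029305]
[(0.61, [323.0, 209.1], array([503. , -53.5, 132. ]))]
327 212
30 [ 64  31  13  67 623] ((509.8990478515625, -54.09394836425781), (52.31818389892578, 9.388537406921387), 22.75098419189453)
45 [ 63  30  15  69 780] ((509.86627197265625, -54.159114837646484), (53.93853759765625, 10.908034324645996), 22.631322860717773)
```

View pics/w8c.png

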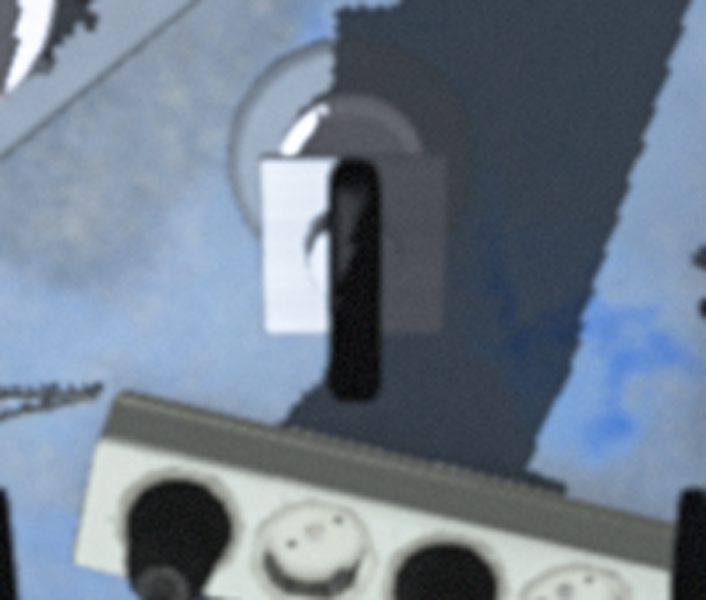

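Run:
```python
from h import *
c=cam('wrist'); f=lambda x,y:(227+x/3.53,127+y/3.53)
L=[unproj(c,f(*p),106)[:2] for p in [(262,157),(445,157),(268,331),(442,331)]]; print(L,np.mean(L,0))
e=unproj(c,f(355,400),146)[:2]; u=np.array([np.cos(np.radians(22.8)),np.sin(np.radians(22.8))]); print(e+26*u)
plan([(508,-54.5,170,22.8),(508,-54.5,116,22.8)],step=20)
```

```text
[array([519.3, -25.4]), array([536.7, -66.2]), array([478.1, -43.5]), array([495.6, -84.3])] [507.425 -54.85 ]
[509.16844194 -54.12459475]
7 0.01,0.05,1.64,0.001,0.01,0.05,1.64,0.001,0.01,0.05,1.64,0.001,0.01,0.05,1.64,0.001,0.01,0.01,1.8,0,0.01,0.01,1.8,0,0.01,0.01,1.8,0
end [508.2 -54.5 115.9] 22.9
```

>>> play_rows --plan '[0.2,0.1,1.7,0,0,0.05,1.7,0,0,0,1.7,0,0,0,1.7,0,0,0,1.8,0,0,0,1.7,0,0,0,1.4,0,0,0,0,0,0,0,0,0]'

```text
clock: 20.42
tcp_pos: [508.9, -53.5, 118.7]
eef_rot: [-179.9, 0.1, 23.1]
contact_force: [0.9, -0.1, 0.6]
grip_width: 84.8
finger_force: 0.0
```

>>> play_rows --plan '[0,0,0,0,0,0,0,0,0,0,0,0,0,0,0,0,0,0,0,0,0,0,0,0,0,0,0,0,0,0,0,0,0,0,0,0,0,0,0,0]' --hand 0.6

```text
clock: 21.25
tcp_pos: [509.6, -55.1, 119.7]
eef_rot: [180.0, -0.0, 23.0]
contact_force: [-0.9, -1.0, 5.8]
grip_width: 10.8
finger_force: 59.3
```

>>> play_rows --plan '[0,0,-0.8,0,0,0,-1.2,0,0,0,-1.5,0,0,0,-2,0,0,0,-2,0,0,0,-2,0,0,0,-2,0,0,0,-1,0,0,0,-0.4,0,0,0,0,0]'

```text
clock: 22.08
tcp_pos: [509.5, -55.0, 249.0]
eef_rot: [179.9, -0.1, 23.0]
contact_force: [-0.6, 0.3, -3.0]
grip_width: 11.1
finger_force: 58.8
```

Run:
```python
from h import *
s=status.sense(); print(s['clock'],s['tcp_pos'],s['eef_rot'],s['contact_force'],s['moment'],s['qpos'])
plan([(516,85.2,250,-9.5)],turn=.08,step=20)
```

```text
22.0833 [509.50045749 -55.02034518 249.01974509] [ 1.79946095e+02 -6.42568351e-02  2.29533150e+01] [-0.62411245  0.26787163 -3.03434616] [-0.03235918 -0.0458775   0.04370861] [ 24.57217655  14.61726005 -25.77045239 108.52975299   7.43190345
  58.38879403 -71.41699387]
8 0.76,-1.58,-0.01,0.071,0.64,-1.63,-0.01,0.071,0.53,-1.67,-0.01,0.071,0.41,-1.71,-0.01,0.071,0.28,-1.73,-0.01,0.071,0.16,-1.75,-0.01,0.071,0.04,-1.75,-0.01,0.071,-0.09,-1.75,-0.01,0.071
end [516.   85.1 249.8] -9.6
```

>>> play_rows --plan '[0.75,-1.6,0,0.071,0.65,-1.6,0,0.071,0.5,-1.7,0,0.071,0.4,-1.7,0,0.071,0.3,-1.7,0,0.071,0.15,-1.75,0,0.071,0.05,-1.75,0,0.071,-0.1,-1.75,0,0.071,0,0,0,0,0,0,0,0,0,0,0,0]'

```text
clock: 23.0
tcp_pos: [514.9, 84.1, 247.1]
eef_rot: [179.9, 0.1, -9.6]
contact_force: [-1.0, -0.2, -2.5]
grip_width: 11.0
finger_force: 58.8
```

Run:
```python
from h import *
s=status.sense(); print(s['clock'],s['tcp_pos'],s['eef_rot'],s['contact_force'],s['moment'])
fl=s['tcp_pos'][2]-19.7
d=np.zeros((600,800,3),np.uint8)
for i,n in enumerate(['scene','side']):
    c=cam(n); im=vision.get_image(n); cv2.imwrite(f'pics/{n}1.png',im)
    for q,z in [('spindle_wing',fl+32),('spindle',fl),('spindle_key',fl-80)]:
        print(n,q,[(round(d['p'],2),np.round(d['pixel']),unproj(c,d['pixel'],z)) for d in vision.pinpoint(n,q)][:2])
    x,y=map(int,proj(c,[(516,86,150)])[0]); print(x,y)
    d[:,400*i:400*i+400]=cv2.resize(im[y-60:y+60,x-40:x+40],(400,600),interpolation=2)
cv2.imwrite('pics/both.png',d)
```

```text
23.0 [514.89928575  84.07117988 247.13574936] [ 1.79930196e+02  1.17569465e-01 -9.55168534e+00] [-0.95250328 -0.20241667 -2.45088266] [-0.04338154  0.01323301  0.00863955]
scene spindle_wing [(0.85, array([293., 169.]), array([519.5,  74.1, 259.4]))]
scene spindle [(0.64, array([290., 180.]), array([516.4,  86. , 227.4]))]
scene spindle_key [(0.62, array([291., 201.]), array([518.6,  88.4, 147.4]))]
291 200
side spindle_wing [(0.75, array([259., 301.]), array([ 355.4, -523.2,  259.4])), (0.53, array([308., 150.]), array([506.8, 101.6, 259.4]))]
side spindle [(0.92, array([262., 307.]), array([ 357.3, -515. ,  227.4])), (0.83, array([313., 160.]), array([521.4,  87.3, 227.4]))]
side spindle_key [(0.59, array([260., 330.]), array([ 346.1, -517.9,  147.4])), (0.55, array([311., 182.]), array([514.1,  70.9, 147.4]))]
311 178
```

View pics/both.png

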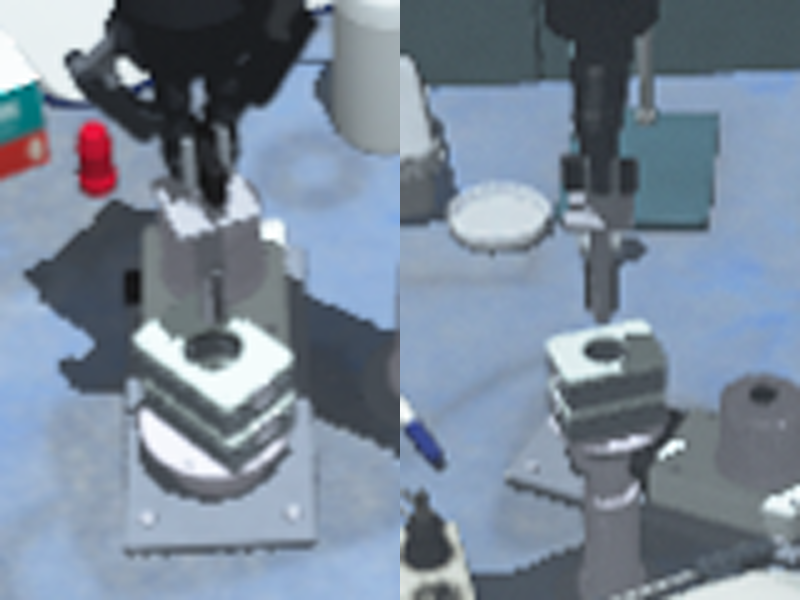

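>>> play_rows --plan '[0.05,-0.1,1,0,0,0,1.5,0,0,0,1.5,0,0,0,1.3,0,0,0,1,0,0,0,0.8,0,0,0,0.4,0,0,0,0,0,0,0,0,0]'

```text
clock: 24.15
tcp_pos: [516.4, 85.9, 173.4]
eef_rot: [-180.0, -0.0, -9.6]
contact_force: [0.0, 0.6, -2.0]
grip_width: 10.9
finger_force: 58.9
```

>>> play_rows --plan '[0,0,0,0]'

```text
clock: 24.23
tcp_pos: [516.7, 86.0, 173.9]
eef_rot: [-180.0, -0.1, -9.6]
contact_force: [0.4, -0.2, -2.8]
grip_width: 11.1
finger_force: 58.9
```

>>> play_rows --plan '[0,0,0.4,0,0,0,0.4,0,0,0,0.3,0,0,0,0.3,0,0,0,0,0]'

```text
clock: 24.65
tcp_pos: [516.1, 85.8, 158.7]
eef_rot: [-180.0, 0.0, -9.6]
contact_force: [1.2, 0.4, -2.5]
grip_width: 10.9
finger_force: 58.8
```

>>> play_rows --plan '[0,0,0.3,0,0,0,0.3,0,0,0,0.3,0,0,0,0,0]'

```text
clock: 24.98
tcp_pos: [516.8, 85.7, 150.0]
eef_rot: [-180.0, -0.1, -9.6]
contact_force: [3.6, -1.5, -4.5]
grip_width: 10.9
finger_force: 58.6
```

>>> play_rows --plan '[0,0,0.2,0,0,0,0.2,0,0,0,0,0]'

```text
clock: 25.23
tcp_pos: [517.0, 85.7, 146.4]
eef_rot: [-180.0, -0.1, -9.6]
contact_force: [3.3, -0.9, 0.5]
grip_width: 10.8
finger_force: 59.2
```

>>> play_rows --plan '[0.05,0,0.3,0,0,0,0.3,0,0,0,0.3,0,0,0,0.3,0,0,0,0,0]'

```text
clock: 25.65
tcp_pos: [517.2, 85.7, 134.2]
eef_rot: [-180.0, -0.1, -9.6]
contact_force: [3.6, -0.0, 2.5]
grip_width: 11.0
finger_force: 59.6
```

>>> play_rows --plan '[0,0,0.15,0,0,0,0.15,0,0,0,0.1,0,0,0,0,0]'

```text
clock: 25.98
tcp_pos: [517.7, 85.8, 131.7]
eef_rot: [-180.0, -0.1, -9.6]
contact_force: [1.9, -2.5, 13.8]
grip_width: 10.9
finger_force: 61.3
```

>>> play_rows --plan '[0,0,0.08,0,0,0,0,0,0,0,0,0,0,0,0,0,0,0,0,0]'

```text
clock: 26.4
tcp_pos: [517.8, 85.8, 131.7]
eef_rot: [180.0, -0.1, -9.6]
contact_force: [-1.0, -2.2, 18.7]
grip_width: 11.0
finger_force: 62.1
```

Run:
```python
from h import *
s=status.sense(); print(s['tcp_pos'],s['contact_force'],s['moment'])
fl=112
for n in ['scene','side']:
    c=cam(n); vision.get_image(n)
    for q,z in [('spindle',fl),('spindle_wing',144),('cassette_a',52),('reagent_2',0)]:
        print(n,q,[(round(d['p'],2),unproj(c,d['pixel'],z)) for d in vision.pinpoint(n,q)][:4])
```

```text
[517.75486551  85.80258508 131.67783168] [-0.9567515  -2.15718842 18.68604639] [-0.49600425  0.03209683  0.04144967]
scene spindle [(0.74, array([524.3,  85.4, 112. ])), (0.5, array([492.6,  98.1, 112. ]))]
scene spindle_wing [(0.79, array([520.6,  68.3, 144. ]))]
scene cassette_a [(0.97, array([268.4, 355.1,  52. ])), (0.74, array([547.5,  66.1,  52. ])), (0.66, array([514.6,  82.6,  52. ]))]
scene reagent_2 [(0.84, array([527.6, 388. ,   0. ]))]
side spindle [(0.91, array([ 333.3, -430. ,  112. ])), (0.49, array([527.2,  86.2, 112. ])), (0.46, array([ 681.8, -255.4,  112. ]))]
side spindle_wing [(0.69, array([434.4, 198.5, 144. ])), (0.65, array([ 345.1, -433.1,  144. ]))]
side cassette_a [(0.81, array([520.5, 106.9,  52. ])), (0.5, array([298.8, 251.2,  52. ]))]
side reagent_2 []
```

```bash
python3 -c "
from bench import manip; print(manip.hand_in())"
```

```text
the job is handed in; nothing more can be done
None
```

The job is handed in at 26.4 s. Both white cassettes are stacked over the hub, and the spindle is keyed in. It seems fully home: the height stopped at the expected value and the force rose to about 19 N on the wrist. The wing is still gripped and pressed, and I touched nothing else on the bench.

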